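# Hook a hold-down strap under a jig's T-stud and lock it level

### The arm

A 6-joint arm with a two-finger parallel gripper is mounted at the origin on a cart in front of the work surface, level with it; the furniture and walls round the work are solid. World frame = base frame: x ahead of the robot, y to its left, z up, the work surface at z = 0. Lengths are in m, angles in degrees, forces in N, time in s.
With the tool pointing down it reaches from about 0.3 to 0.75 m from the base axis. Payload 8.5 kg.
Tool frame: the origin (TCP) lies midway between the tips of the shut fingers; the grasp point (between the pads) lies 19 mm behind it; y points along the fingers, x is the direction in which the jaws open and shut, and the axes are right-handed (so a half turn about y gives the same grasp; the last joint's range is limited). The gripper opens to 85 mm and grips with 20 to 120 N. Pads are 22 mm wide; open, the fingers measure 114 mm over their backs; the gripper's body (76 mm by 85 mm) begins 54 mm behind the grasp point. The pads swing forward as they close: fully open they stand 13 mm farther back than shut.
Start: joints at [62.435, 21.807, 74.336, -0, 83.858, -12.336], TCP at [0.144, 0.531, 0.231] pointing down, gripper open.
Joint ranges: [-178.18, 178.18], [-50.72, 133.34], [12.68, 142.11], [-81.47, 261.47], [9.98, 163.14], [-165.26, 165.26]. Speed limits (degrees/s): [136.94, 136.94, 180, 180, 180, 180].

### API

Orientations are given as a 3x3 rotation matrix whose columns are the frame's x, y, z axes.
In Python, from rig import env gives the robot as it stands.
- The arm moves only by the tool carry_out, never from a script. Its argument "plan" is a list of rows, each a list of 3 entries, a list of its own where there are three numbers: the shift along the tool's x, y, z in m, then the turn, a rotation vector about the tool's x, y, z in degrees, then the finger opening in m, from 0 to 0.0854. In form: [[[dx, dy, dz], [ax, ay, az], jaw], ...]. A call has 1 to 8 rows; each row shifts and turns the commanded pose from where the row before left it, along the tool's axes as they then stand; what a row does not reach is not made up. A row lasts 1/8 s, in which the tool goes at most 62.5 mm and 10.7 degrees, less where a joint would pass 70% of its speed; a pose out of reach is approached as far as the arm can. A call is refused whole if a number of a shift passes 0.0625 or a number of a turn 10.7, either way. A call with a gripper value outside its range is refused whole. The fingers move at their own pace and stop on an object; "force" is the grip in N (left out, the last holds). Time passes only in rows, so rows that do not move let the fingers close. It gives the time, the measured TCP pose, the force and the opening at its end, in the units of the state.
- env.observe(): the state, without advancing time (a new reading comes with each control period).
- env.get_image(name): name is "side" or "top"; returns a dict with "image" (420x560x3 uint8, red, green, blue), "vfov" (degrees; the focal length in pixels is half the picture's height over the tangent of half this angle, whatever the lens; pixels are square), "cx", "cy" (the principal point, pixels), "k1" (the pictures are not rectified: a ray, as slopes to the right and down, at radius r is drawn at 1 + k1 r^2 times it, then the intrinsics apply), "rvec" (rotation vector, rad) and "tvec" (3), from world to camera coordinates, as OpenCV has them. Camera axes: x right, y down, z forward; pixel columns grow to the right and rows downward; lengths in m; the calibration is good to about 2 mm. A picture is of the moment at which its call begins. There is no depth.
- env.close_job(): hands the job in, once; it reports no verdict.
Trained networks look in a picture, given as the dict that the camera call returned (one of the last four; its "shot" number tells which), for a name from the list of things; names that differ only in an ending like _2 or _b are one class to them, and where a whole thing is asked for, a point or a joint stands for the part that bears it (a point fixed in the world has none). Each returns a list of dicts, best first, with "conf" (0 to 1); they miss things now and then, are a little off and sometimes report something else, mostly with a low value. They report only what shows in the picture. A call takes as long as a camera call.
- env.outline_of(target, picture): "mask" (420x560 bool, what is visible of it) and "pixel" ([row, column] in pixels, amid what is visible of it).
The state is a dict: "time_s": time; "q": joint angles; "qvel": joint speeds; "joint_efforts": joint torques, N m; "position": TCP position; "tool_rot": TCP orientation; "ft_force": force on the tool from outside, world axes, zero at the start; "wrist_torque": the same for the moment, N m; "grip_width": finger opening in m.
Only numpy, scipy, OpenCV 4.12 (cv2) and the standard library are available. Lean on these libraries where they do the work, as an engineer would, in place of code of your own. Each camera call takes 0.05 s, during which the arm holds its last target.

### The job

Lock the loose steel hold-down strap onto the marking jig: carry it tilted with its tail (the end with the round hole) high, hook the tip of its oblong eye in under the stud's wide brass head from the jig's end, and draw it gently back until you feel the stud's neck stop it. Then lower the tail so the eye closes round the stud and slide the strap on until its round hole drops over the dowel and it lies flat on the jig. Keep the force of the strap on the jig gentle throughout (under 20 N), do not push the parts tray or tape roll about, and let go of the strap.

Things in the scene. Friction and masses are not known exactly. Their poses are not given: they have to be found in the camera images.
- strap_grip (a point): Centre of the loose strap's red grip, 24 mm above the plate's underside. The grip is an upright block on the plate, 16 mm (x) by 28 mm (y), with sides from 5 to 39 mm above the underside; best pinched along x. x runs along the strap from tail to eye tip, y across, z out of the plate. The strap starts flat on the worktop.
- strap: The strap, about 0.16 kg: a flat steel plate 134 x 32 x 5 mm with the grip on it. Origin on its underside, 24 mm below strap_grip, same axes. Along x it reaches from -45 (tail) to +89 mm (tip). Its oblong eye is a through opening from x = +50 to +80 mm, 18 mm wide; an 8 mm tip bar closes it. An 11 mm round through hole is centred at x = -32 mm.
- eye_tip (a point): Lower inner edge of the strap's tip bar: the point x = +80, y = 0 mm on the strap's underside. Axes of the strap.
- jig: Aluminium marking jig, 180 x 80 x 14 mm, fixed; origin on the worktop. x runs along it from the dowel end (-80 mm) to the stud end (+100 mm), y across, z up. A small dark-faced plate lies fixed in its pocket just below the deck (upper face).
- jig_seat (a point): Point on the jig's deck, 14 mm above the jig's origin, same axes. The locked strap lies flat on the deck with its x along the jig's x, the dowel in its round hole and the stud's neck in its eye (neck 2.5 mm nearer the tail than the eye's middle); its grip is then within 12 mm of this point along x, as the slide is set.
- stud_slot (a point): Middle of the stud's slot on the deck (x = +62.5, y = 0 mm from jig_seat). The T-stud and the dowel share a slide clamped anywhere within 12 mm of its middle along x; its place is not measured: feel for it. Stud: round neck 8 mm in diameter; brass head a bar 42 mm (x) by 12 mm (y) centred on the neck, underside 13 and top 17 mm above the deck.
- dowel_slot (a point): Middle of the dowel's slot on the deck. The dowel is always 94.5 mm from the stud along -x, 8 mm in diameter, 9 mm tall, its top 2.5 mm tapering to 6 mm. Same axes as the jig.
- stud_entry (a point): Point on the jig's centre line, 13 mm above the deck, 100 mm along x from jig_seat. The level eye cannot pass the head. The tip bar goes in below the head's end that faces this point, moving along -x with the tail about 30 degrees high, until it meets the neck; only within about 2.5 mm of the neck does the eye's other end clear the head as the tail comes down.
- parts_tray: Blue open tray of small parts, 94 x 127 x 29 mm, loose, origin at the centre of its underside; a bystander.
- tape_roll: Tan roll of tape lying flat, 91 mm across and 24 mm high, loose, origin at the centre of its underside; a bystander.

How it is judged:
By the outcome, as a careful person would: the job done as asked, in the order asked, and still so for the second after the job is handed in, with the robot touching nothing.
It also fails if it takes over 58 s, if anything falls off the work surface, if the arm or the gripper's body presses on something with over 40 N, if the wrist force passes 120 N, or if a joint passes its speed limit or range.

## Working session

There is one attempt and no reset: what is moved stays moved. The work goes in short steps, Python scripts to look and compute and a tool call to move; the robot and the scene stay as the last step left them, time stands still between calls to the robot, and variables do not carry over. Pictures are saved under pics/ and viewed, and the job is handed in when it is done.

Besides the shell and the picture viewer there is one more tool, called as a command line: name --argument value ..., lists and objects as JSON in quotes. carry_out: Moves the arm, as the interface text tells. Its arguments: {"type":"object","properties":{"plan":{"type":"array","items":{"type":"array"}},"force":{"type":"number"}},"required":["plan"]}

```bash
ls; mkdir -p pics; python3 - <<'E'
from rig import env
import cv2,pickle
s=env.observe();print(s)
for n in("side","top"):
    p=env.get_image(n);cv2.imwrite(f"pics/{n}0.png",p["image"][:,:,::-1]);print({k:v for k,v in p.items() if k!="image"})
    pickle.dump(p,open(f"{n}0.pkl","wb"))
    for t in("strap","strap_grip","jig","parts_tray","tape_roll"):
        r=env.outline_of(t,p);print(n,t,[(x["conf"],x["pixel"],x["mask"].sum()) for x in r])
        pickle.dump(r,open(f"{n}0_{t}.pkl","wb"))
E
```

```text
pics
{'time_s': 0.0, 'q': array([ 6.24339250e+01,  2.18424280e+01,  7.43868980e+01,  4.61116122e-04,
        8.38582077e+01, -1.23360997e+01]), 'qvel': array([-0.01287004,  0.00379058,  0.096801  ,  0.04211446, -0.02264996,
        0.06049157]), 'joint_efforts': array([-4.20730394e-04, -4.48447108e+01, -2.31283414e+01, -1.22805523e-04,
        4.66068348e-03,  1.49506144e-05]), 'position': array([0.1443405 , 0.53040615, 0.23068569]), 'tool_rot': array([[ 2.62694314e-01, -7.14092840e-04, -9.64878846e-01],
       [ 9.64877959e-01, -1.35061466e-03,  2.62695072e-01],
       [-1.49076818e-03, -9.99998833e-01,  3.34213651e-04]]), 'ft_force': array([ 0.79499374, -0.94466811, -0.53237952]), 'wrist_torque': array([ 0.02310689,  0.04207609, -0.00495382]), 'grip_width': 0.0853723202668254}
{'vfov': 47.11226573172989, 'cx': 278.3886582967009, 'cy': 216.21736871002273, 'k1': -0.07474034316732091, 'rvec': array([ 0.21382526, -2.5754952 ,  1.57437656]), 'tvec': array([0.64171019, 0.06966702, 0.98632762]), 'shot': 1}
side strap [(0.81, [212.9, 325.9], np.int64(523))]
side strap_grip [(0.68, [216.2, 326.3], np.int64(531))]
side jig [(0.59, [268.6, 282.9], np.int64(2471))]
side parts_tray [(0.87, [212.6, 251.2], np.int64(1183))]
side tape_roll [(0.7, [241.4, 205.2], np.int64(1082))]
{'vfov': 56.70852215442473, 'cx': 276.54200770076886, 'cy': 201.10591625348354, 'k1': -0.04802608243303427, 'rvec': array([ 2.16129039, -2.12802732,  0.16309992]), 'tvec': array([0.00284051, 0.63517619, 0.80998549]), 'shot': 2}
top strap [(0.82, [242.5, 315.2], np.int64(684))]
top strap_grip [(0.82, [246.9, 320.1], np.int64(797))]
top jig [(0.83, [215.6, 216.5], np.int64(2767)), (0.2, [129.1, 244.5], np.int64(1019))]
top parts_tray []
top tape_roll [(0.73, [211.3, 214.1], np.int64(2789)), (0.61, [126.8, 245.6], np.int64(983))]
```

View pics/top0.png

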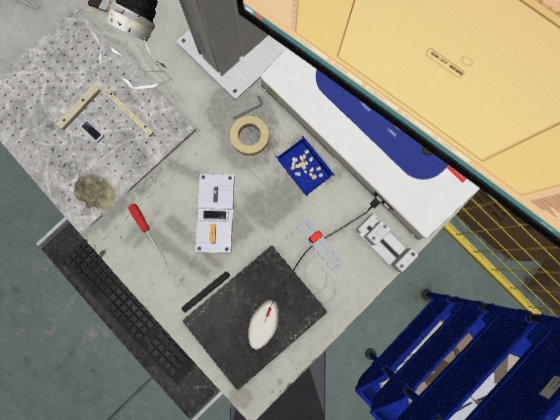

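View pics/side0.png

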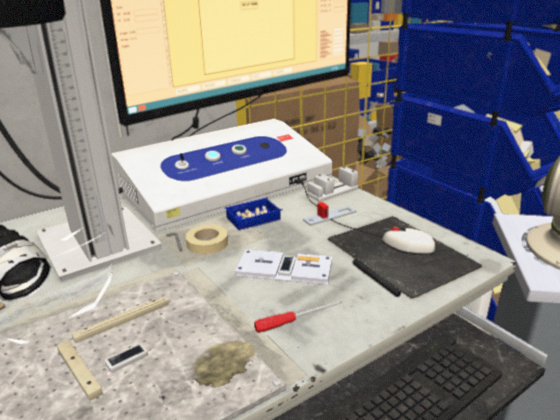

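Top view: the jig is at (col 215, row 213), with the brass stud near (213,234). The strap, with its red grip at (316,237), runs from (303,224) to (337,268). The tray is at (304,165) and the tape at (249,135). Next I zoom in and set up the calibration.

```bash
cat > h.py <<'E'
import numpy as np,cv2,pickle
def cam(p):
    f=p["image"].shape[0]/2/np.tan(np.radians(p["vfov"]/2))
    K=np.array([[f,0,p["cx"]],[0,f,p["cy"]],[0,0,1.]]);D=np.array([p["k1"],0,0,0,0.])
    return K,D,cv2.Rodrigues(p["rvec"])[0],p["tvec"]
def proj(p,X):
    K,D,R,t=cam(p);return cv2.projectPoints(np.atleast_2d(np.array(X,float)),p["rvec"],t,K,D)[0][:,0]
def onplane(p,uv,z):
    K,D,R,t=cam(p);n=cv2.undistortPoints(np.array(uv,float).reshape(-1,1,2),K,D)[:,0]
    d=np.c_[n,np.ones(len(n))]@R;c=-R.T@t
    return c+d*((z-c[2])/d[:,2])[:,None]
def crop(p,c,r,w,h,s,name,pts=None):
    im=p["image"][:,:,::-1]
    M=np.array([[s,0,-s*(c-w/2)+0.5*s-.5],[0,s,-s*(r-h/2)+0.5*s-.5]],float)
    o=cv2.warpAffine(im,M,(int(w*s),int(h*s)),flags=cv2.INTER_CUBIC)
    if pts is not None:
        for q in pts:
            q=M@np.r_[q,1];cv2.circle(o,(int(q[0]),int(q[1])),2,(0,255,0),-1)
    for k in range(0,int(w),10):
        u=int(c-w/2)+k;x=int(M[0,0]*u+M[0,2]);cv2.putText(o,str(u),(x,10),0,.35,(255,0,255),1)
    for k in range(0,int(h),10):
        v=int(r-h/2)+k;y=int(M[1,1]*v+M[1,2]);cv2.putText(o,str(v),(0,y+4),0,.35,(255,0,255),1)
    cv2.imwrite("pics/"+name,o)
E
python3 - <<'E'
from h import *
t=pickle.load(open("top0.pkl","rb"));s=pickle.load(open("side0.pkl","rb"))
for p,n in((t,"top"),(s,"side")):
    _,_,R,tt=cam(p);print(n,"cam at",-R.T@tt)
crop(t,215,213,80,100,6,"c1.png");crop(t,320,247,80,70,8,"c2.png")
crop(s,285,265,110,60,7,"c3.png");crop(s,330,212,70,40,10,"c4.png")
print(onplane(t,[[215,213],[316,237],[304,165],[249,135]],0))
E
```

```text
top cam at [0.50726544 0.01362262 0.89556103]
side cam at [0.46625663 0.94651545 0.52554817]
[[ 0.61209261  0.15487528  0.        ]
 [ 0.56023571 -0.07931245  0.        ]
 [ 0.72950398 -0.05090944  0.        ]
 [ 0.80107681  0.08095022  0.        ]]
```

View pics/c1.png

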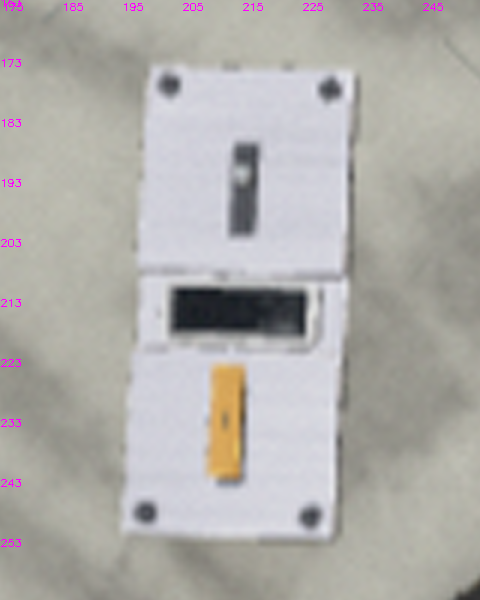

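View pics/c2.png

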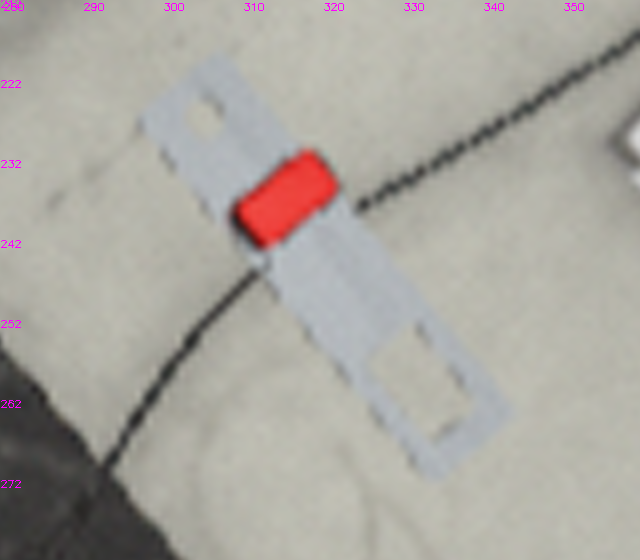

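View pics/c3.png

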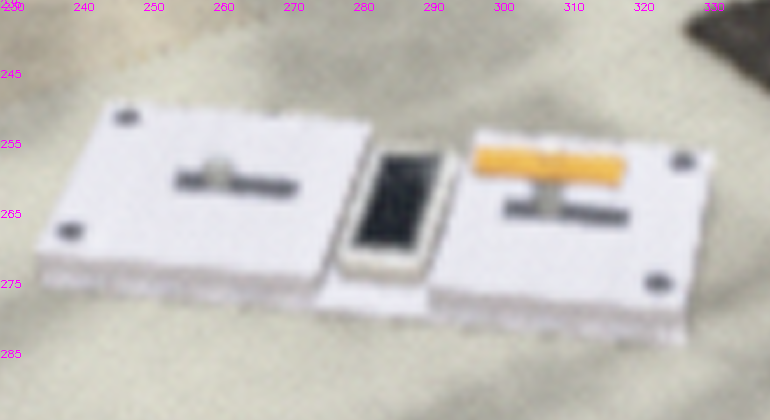

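View pics/c4.png

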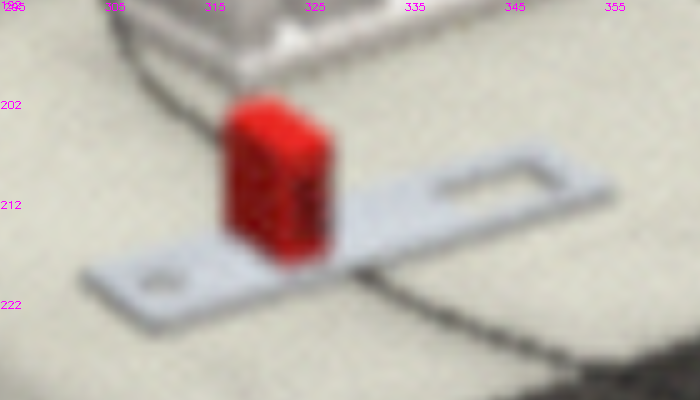

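```bash
cat > fit.py <<'E'
from h import *
from scipy.optimize import least_squares
t=pickle.load(open("top0.pkl","rb"));s=pickle.load(open("side0.pkl","rb"))
def px(l,c0,r0,sc): 
    o=.5*sc-.5; return np.array([[c0+(x-o)/sc,r0+(y-o)/sc] for x,y in l])
def pose(v,P): 
    c,n=np.cos(v[2]),np.sin(v[2]);P=np.array(P)/1000.
    return np.c_[v[0]+c*P[:,0]-n*P[:,1],v[1]+n*P[:,0]+c*P[:,1],P[:,2]]
J=[[-80,-40,14],[-80,40,14],[100,-40,14],[100,40,14]]
Jt=px([(150,67),(356,69),(122,534),(334,538)],175,163,6);Js=px([(38,252),(105,102),(688,312),(712,152)],230,235,7)
S=[[-45,-16,5],[-45,16,5],[89,-16,5],[89,16,5],[-8,-14,39],[-8,14,39],[8,14,39],[8,-14,39]]
St=px([(148,112),(222,50),(432,474),(512,410),(233,212),(312,150),(340,187),(265,248)],280,212,8)
Ss=px([(152,322),(82,272),(615,188),(540,143),(290,160),(230,112),(268,95),(332,140)],295,192,10)
def go(P,a,b,v0,name):
    for cams in("ts","t","s"):
        f=lambda v:np.r_[(proj(t,pose(v,P))-a).ravel()*('t' in cams),(proj(s,pose(v,P))-b).ravel()*('s' in cams)]
        r=least_squares(f,v0,loss="soft_l1");print(name,cams,r.x[:2].round(4),np.degrees(r.x[2]).round(2),"rms px",np.sqrt((f(r.x)**2).mean()).round(2))
        if cams=="ts":
            R=r.x; print(f(R).reshape(-1,2).round(1).tolist())
    return R
if __name__=="__main__":
    j=go(J,Jt,Js,[.612,.155,np.pi],"jig"); k=go(S,St,Ss,[.56,-.08,np.radians(-140)],"strap")
    np.save("j.npy",j);np.save("k.npy",k)
    # stud/dowel
    m=px([(211,366),(244,366),(206,473),(240,474)],175,163,6).mean(0)
    ws=onplane(t,[m],.031)[0]; wd=onplane(t,px([(241,172)],175,163,6),.022)[0]
    for w in(ws,wd):
        d=w[:2]-j[:2];c,n=np.cos(j[2]),np.sin(j[2]);print("jig frame",(c*d[0]+n*d[1])*1e3,(-n*d[0]+c*d[1])*1e3)
    m=px([(473,160),(625,170)],230,235,7).mean(0); w=onplane(s,[m],.0292)[0];d=w[:2]-j[:2];print("side",(c*d[0]+n*d[1])*1e3,(-n*d[0]+c*d[1])*1e3)
    m=px([(545,216)],230,235,7); w=onplane(s,m,.014)[0];d=w[:2]-j[:2];print("neck foot side",(c*d[0]+n*d[1])*1e3,(-n*d[0]+c*d[1])*1e3)
    m=px([(218,186)],230,235,7); w=onplane(s,m,.014)[0];d=w[:2]-j[:2];print("dowel foot side",(c*d[0]+n*d[1])*1e3,(-n*d[0]+c*d[1])*1e3)
E
python3 fit.py
```

```text
jig ts [0.6222 0.1549] 179.56 rms px 0.8
[[-0.9, -0.4], [-0.8, -0.0], [-0.4, -0.1], [-0.3, 0.1], [-0.2, -1.3], [0.4, -0.9], [-0.0, -1.9], [0.4, -1.3]]
jig t [0.622  0.1534] 179.31 rms px 0.15
jig s [0.6217 0.1597] 179.48 rms px 0.24
strap ts [ 0.5599 -0.0734] -140.46 rms px 0.95
[[-2.2, 0.5], [-0.7, -0.5], [-0.4, 1.4], [0.4, 0.4], [-0.7, -0.8], [-0.8, -1.0], [0.3, 0.0], [-0.1, 0.4], [0.1, -0.8], [-0.2, -1.2], [0.3, -1.0], [-0.1, -1.3], [-0.6, -1.9], [-1.2, -1.4], [0.6, -1.3], [0.9, -1.5]]
strap t [ 0.56   -0.0745] -140.7 rms px 0.54
strap s [ 0.5592 -0.0666] -140.14 rms px 0.37
jig frame 57.50500039884076 0.6360020902393404
jig frame -37.254438924387 0.7194574583046561
side 57.59802214658255 -2.952019384296303
neck foot side 56.873921697369944 -5.443978642793401
dowel foot side -36.6678893973218 -3.7892042156225645
```

```bash
cat > mv.py <<'E'
from h import *
from scipy.spatial.transform import Rotation as Ro
from rig import env
j=np.array([.622,.1545,np.radians(179.4)])
def strapR(yaw,tilt): # tilt = tail high, deg ; returns strap rot
    return Ro.from_euler("z",yaw,degrees=True).as_matrix()@Ro.from_euler("y",tilt,degrees=True).as_matrix()
def toolR(S): return np.c_[-S[:,0],-S[:,2],-S[:,1]]
def delta(p1,R1,p2,R2):
    a=Ro.from_matrix(R1.T@R2).as_rotvec(degrees=True)
    return "turn",a.round(2),"shift in start axes mm",(R1.T@(p2-p1)*1e3).round(1),"in end axes",(R2.T@(p2-p1)*1e3).round(1)
E
python3 - <<'E'
from mv import *
s=env.observe()
S=strapR(-140.6,0)
for z in(.12,.008): print(delta(s["position"],s["tool_rot"],np.array([.56,-.0734,z]),toolR(S)))
E
```

```text
('turn', array([ 0.  , 35.37,  0.  ]), 'shift in start axes mm', array([-473.7,  111.3, -559.6]), 'in end axes', array([ -62.3,  111.3, -730.5]))
('turn', array([ 0.  , 35.37,  0.  ]), 'shift in start axes mm', array([-473.7,  223.3, -559.6]), 'in end axes', array([ -62.3,  223.3, -730.5]))
```

carry_out --plan '[[[0,0,0],[0,8.85,0],0.045],[[0,0,0],[0,8.85,0],0.045],[[0,0,0],[0,8.85,0],0.045],[[0,0,0],[0,8.82,0],0.045],[[0,0,-0.05],[0,0,0],0.045],[[0,0,-0.05],[0,0,0],0.045],[[0,0,-0.05],[0,0,0],0.045],[[0,0,-0.05],[0,0,0],0.045]]' --force 60

```text
time_s: 1.6
position: [0.2722, 0.3749, 0.2315]
tool_rot: [[0.773, 0.0, -0.635], [0.635, 0.0, 0.773], [0.001, -1.0, -0.0]]
ft_force: [0.8, 1.3, 0.1]
grip_width: 0.0451
```

carry_out --plan '[[[0,0,-0.05],[0,0,0],0.045],[[0,0,-0.05],[0,0,0],0.045],[[-0.01,0,-0.05],[0,0,0],0.045],[[-0.01,0,-0.05],[0,0,0],0.045],[[-0.01,0.02,-0.05],[0,0,0],0.045],[[-0.01,0.02,-0.05],[0,0,0],0.045],[[-0.01,0.02,-0.05],[0,0,0],0.045],[[-0.01,0.02,-0.05],[0,0,0],0.045]]'

```text
time_s: 2.6
position: [0.4797, 0.0273, 0.1509]
tool_rot: [[0.773, 0.001, -0.635], [0.635, -0.0, 0.773], [0.001, -1.0, -0.0]]
ft_force: [0.9, 0.7, 1.2]
grip_width: 0.0448
```

```bash
python3 - <<'E'
from mv import *
s=env.observe();print(s["time_s"],s["position"],s["q"])
S=strapR(-140.6,0)
for z in(.06,.008): print(delta(s["position"],s["tool_rot"],np.array([.56,-.0734,z]),toolR(S)))
E
```

```text
2.6 [0.47965924 0.02731205 0.15089653] [-1.09008620e+01  1.95499222e+01  9.26357788e+01  6.65692535e-03
  6.77751786e+01 -5.02925407e+01]
('turn', array([ 0.03, -0.01,  0.03]), 'shift in start axes mm', array([  -1.9,   91. , -128.8]), 'in end axes', array([  -1.8,   90.9, -128.8]))
('turn', array([ 0.03, -0.01,  0.03]), 'shift in start axes mm', array([  -1.9,  143. , -128.8]), 'in end axes', array([  -1.8,  142.9, -128.8]))
```

carry_out --plan '[[[-0.002,0.02,-0.043],[0,0,0],0.045],[[0,0.02,-0.043],[0,0,0],0.045],[[0,0.02,-0.043],[0,0,0],0.045],[[0,0.02,0],[0,0,0],0.045],[[0,0.01,0],[0,0,0],0.045],[[0,0,0],[0,0,0],0.045]]'

```text
time_s: 3.35
position: [0.559, -0.0716, 0.0611]
tool_rot: [[0.772, -0.001, -0.635], [0.635, 0.0, 0.772], [-0.001, -1.0, 0.001]]
ft_force: [-0.2, 0.5, 0.5]
grip_width: 0.0448
```

```bash
python3 - <<'E'
from mv import *
s=env.observe();print(s["time_s"],s["position"],s["ft_force"])
S=strapR(-140.6,0)
for z in(.03,.008): print(delta(s["position"],s["tool_rot"],np.array([.56,-.0734,z]),toolR(S)))
for n in("top","side"):
    p=env.get_image(n);pickle.dump(p,open(n+"1.pkl","wb"))
    crop(p,*((320,240) if n=="top" else (330,200)),100,80,7,n+"1.png",proj(p,[s["position"]]))
E
```

```text
3.35 [ 0.55896001 -0.07158924  0.06112345] [-0.17421684  0.5170266   0.45749544]
('turn', array([-0.05,  0.03, -0.03]), 'shift in start axes mm', array([-0.3, 31.1, -2.1]), 'in end axes', array([-0.3, 31.1, -2.1]))
('turn', array([-0.05,  0.03, -0.03]), 'shift in start axes mm', array([-0.3, 53.1, -2.1]), 'in end axes', array([-0.3, 53.1, -2.1]))
```

View pics/top1.png

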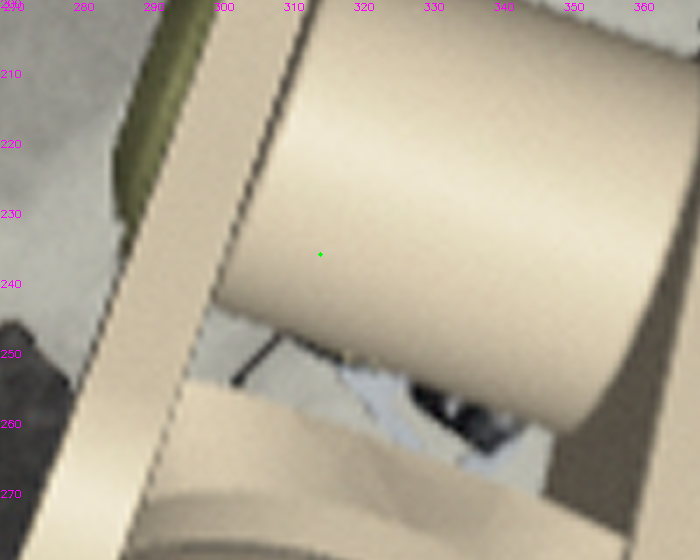

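View pics/side1.png

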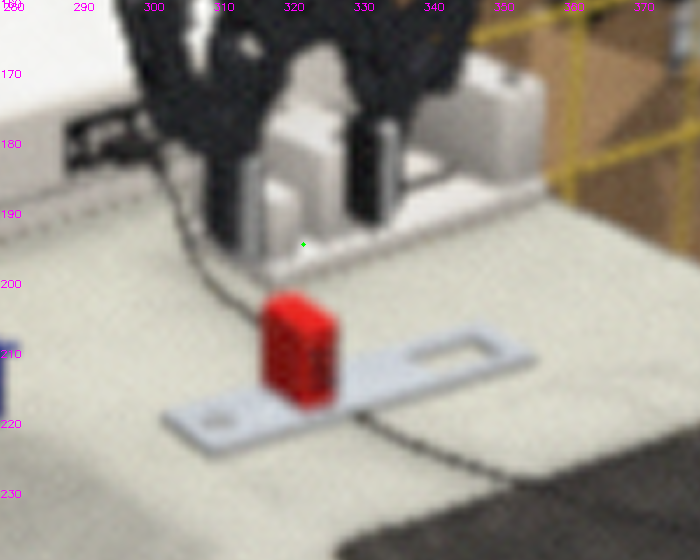

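Side view: the open fingers straddle the red grip along the strap. Their tips are at (312,196) and (331,192), above the grip top at (320,203). I'll descend and pinch.

carry_out --plan '[[[0,0.018,-0.001],[0,0,0],0.045],[[0,0.015,0],[0,0,0],0.045],[[0,0.01,0],[0,0,0],0.045],[[0,0.007,0],[0,0,0],0.045],[[0,0.002,0],[0,0,0],0.045],[[0,0,0],[0,0,0],0.045]]'

```text
time_s: 4.2
position: [0.56, -0.0728, 0.0095]
tool_rot: [[0.773, 0.0, -0.635], [0.635, -0.0, 0.773], [0.0, -1.0, -0.0]]
ft_force: [0.6, 0.2, 0.1]
grip_width: 0.045
```

carry_out --plan '[[[0,0,0],[0,0,0],0.01],[[0,0,0],[0,0,0],0.01],[[0,0,0],[0,0,0],0.01],[[0,0,0],[0,0,0],0.01],[[0,0,0],[0,0,0],0.01]]' --force 60

```text
time_s: 4.82
position: [0.5602, -0.0729, 0.0098]
tool_rot: [[0.773, 0.001, -0.635], [0.635, -0.0, 0.773], [0.0, -1.0, -0.001]]
ft_force: [-0.2, 0.1, 5.7]
grip_width: 0.0152
```

```bash
python3 - <<'E'
from mv import *
s=env.observe();print(s["time_s"],s["position"],s["ft_force"],s["grip_width"],s["tool_rot"])
p=env.get_image("side");crop(p,330,200,100,80,7,"side2.png",proj(p,[s["position"]]))
E
```

```text
4.825 [ 0.56020893 -0.07291624  0.00979204] [-0.23586236  0.05159529  5.71071375] 0.015208764582986487 [[ 7.72721366e-01  9.29394468e-04 -6.34744694e-01]
 [ 6.34745200e-01 -3.90020564e-04  7.72721411e-01]
 [ 4.70599521e-04 -9.99999492e-01 -8.91305901e-04]]
```

View pics/side2.png

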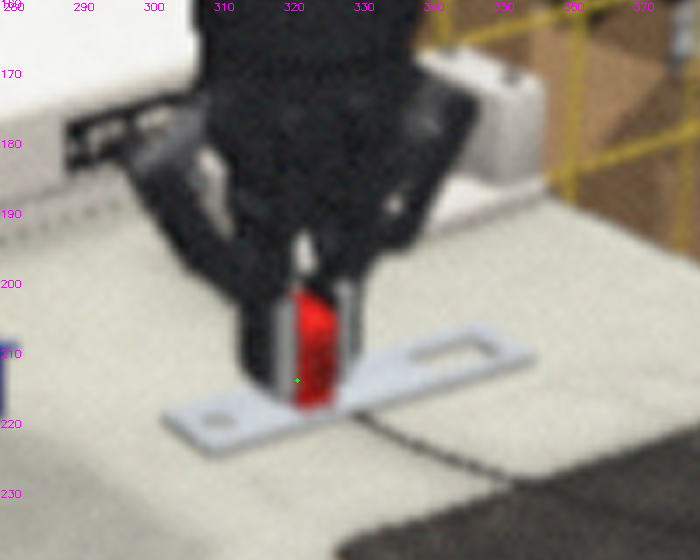

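The grip is pinched between the pads (width 15.2 mm) and the strap lies flat below it. I'll lift it and work out the carry.

carry_out --plan '[[[0,-0.005,0],[0,0,0],0.01],[[0,-0.02,0],[0,0,0],0.01],[[0,-0.03,0],[0,0,0],0.01],[[0,-0.04,0],[0,0,0],0.01],[[0,-0.04,0],[0,0,0],0.01],[[0,-0.02,0],[0,0,0],0.01],[[0,0,0],[0,0,0],0.01]]'

```text
time_s: 5.75
position: [0.5602, -0.0728, 0.1653]
tool_rot: [[0.773, 0.002, -0.635], [0.635, -0.001, 0.773], [0.001, -1.0, -0.002]]
ft_force: [0.0, 0.6, -2.4]
grip_width: 0.0151
```

```bash
cat >> mv.py <<'E'
# in-hand: strap point q (mm, strap frame) -> tool frame. strap origin at tool (0, off, oz)
OFF=.0098; OY=0.0
def tcp_for(q,target,S):
    # world TCP such that strap-point q is at target ; strap origin = tcp - S[:,2]*OFF + S[:,1]*OY
    return target-S@(np.array(q)/1e3)+S[:,2]*OFF-S[:,1]*OY
def jw(x,y,z): # jig mm above deck -> world
    c,n=np.cos(j[2]),np.sin(j[2]);x,y=x/1e3,y/1e3
    return np.array([j[0]+c*x-n*y,j[1]+n*x+c*y,.014+z/1e3])
def injig(s,q=(80,0,0)):
    T=s["tool_rot"];S=np.c_[-T[:,0],-T[:,2],-T[:,1]]
    w=s["position"]+S@(np.array(q)/1e3)-S[:,2]*OFF+S[:,1]*OY
    d=w-np.r_[j[:2],.014];c,n=np.cos(j[2]),np.sin(j[2])
    sx=S[:,0];tilt=-np.degrees(np.arcsin(sx[2]));yaw=np.degrees(np.arctan2(sx[1],sx[0]))
    return (np.array([c*d[0]+n*d[1],-n*d[0]+c*d[1],d[2]])*1e3).round(2),"tilt",tilt.round(2),"yaw",yaw.round(2)
E
python3 - <<'E'
from mv import *
s=env.observe();print(s["time_s"],s["position"],s["ft_force"],s["grip_width"],s["q"])
S0=strapR(179.4,0);S=strapR(179.4,30)
p=tcp_for([80,0,0],jw(85,0,60),S)
print(p,delta(s["position"],s["tool_rot"],p,toolR(S0)));print(delta(p,toolR(S0),p,toolR(S)))
E
```

```text
5.75 [ 0.56019624 -0.07281447  0.16530384] [ 0.01300455  0.57807616 -2.42729147] 0.015082302338256321 [-1.94118091e+01  2.63836367e+01  7.82806799e+01  2.08335562e-03
  7.52071447e+01 -5.88169329e+01]
[0.60138316 0.15471591 0.12248705] ('turn', array([ 0.08, 40.  ,  0.1 ]), 'shift in start axes mm', array([176.2,  42.7, 149.7]), 'in end axes', array([ 38.8,  42.8, 227.9]))
('turn', array([  0.,  -0., -30.]), 'shift in start axes mm', array([0., 0., 0.]), 'in end axes', array([0., 0., 0.]))
```

carry_out --plan '[[[0,0,0],[0,8,0],0.01],[[0,0,0],[0,8,0],0.01],[[0,0,0],[0,8,0],0.01],[[0,0,0],[0,8,0],0.01],[[0,0,0],[0,8,0],0.01],[[0.02,0,0.03],[0,0,0],0.01],[[0.019,0,0.03],[0,0,0],0.01],[[0,0,0.03],[0,0,-6],0.01]]'

```text
time_s: 6.75
position: [0.601, 0.0177, 0.1618]
tool_rot: [[0.995, 0.104, 0.01], [-0.01, -0.0, 1.0], [0.104, -0.995, 0.001]]
ft_force: [-0.5, 0.7, -1.4]
grip_width: 0.015
```

carry_out --plan '[[[0,0,0.034],[0,0,-6],0.01],[[0,0,0.034],[0,0,-6],0.01],[[0,0,0.034],[0,0,-6],0.01],[[0,0,0.034],[0,0,-6],0.01],[[0,0,0],[0,0,0],0.01],[[0,0,0],[0,0,0],0.01]]'

```text
time_s: 7.5
position: [0.601, 0.1525, 0.1633]
tool_rot: [[0.867, 0.498, 0.01], [-0.009, -0.006, 1.0], [0.498, -0.867, -0.0]]
ft_force: [-0.6, -0.1, -2.1]
grip_width: 0.0151
```

```bash
python3 - <<'E'
from mv import *
s=env.observe();print(s["time_s"],s["position"],s["ft_force"],s["wrist_torque"],s["grip_width"],s["q"],injig(s))
for n in("side","top"):
    p=env.get_image(n);pickle.dump(p,open(n+"3.pkl","wb"));cv2.imwrite(f"pics/{n}3f.png",p["image"][:,:,::-1])
T=s["tool_rot"];S=np.c_[-T[:,0],-T[:,2],-T[:,1]]
P=[s["position"]+S@(np.array(q)/1e3)-S[:,2]*OFF for q in([80,0,0],[89,16,5],[89,-16,5],[-45,-16,5],[-45,16,5],[50,9,5],[50,-9,5],[8,-14,39],[-8,-14,39])]
p=pickle.load(open("side3.pkl","rb"));crop(p,290,220,110,85,7,"side3.png",proj(p,P))
S=strapR(179.4,30)
E
```

```text
7.5 [0.60104044 0.15248194 0.16329701] [-0.61193631 -0.11298254 -2.0974831 ] [-0.04787906  0.40361276 -0.0122177 ] 0.015069165374291683 [ 4.36086123 22.63402284 91.8689255  -4.2485912  35.80874268  7.7392627 ] (array([ 85.44,   2.26, 100.97]), 'tilt', np.float64(29.86), 'yaw', np.float64(179.42))
```

View pics/side3.png

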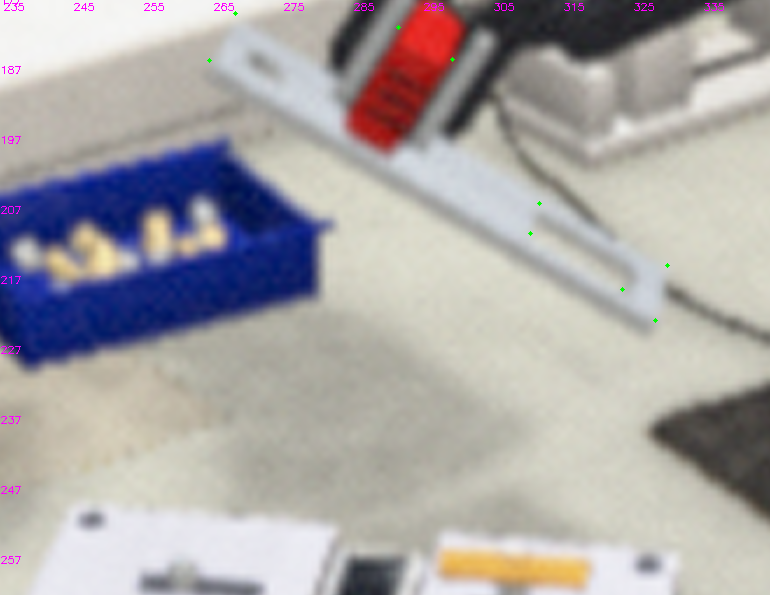

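View pics/top3f.png

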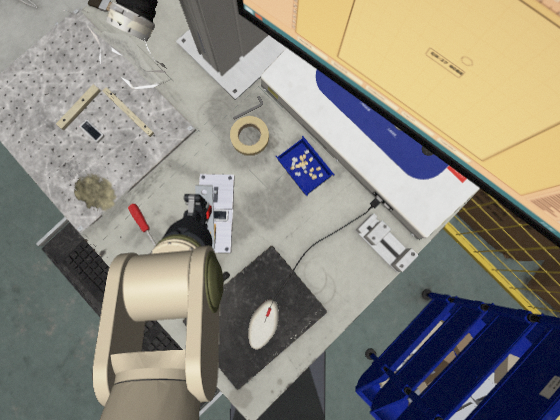

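```bash
python3 - <<'E'
from mv import *
s=env.observe()
T=s["tool_rot"];S=np.c_[-T[:,0],-T[:,2],-T[:,1]]
P=[s["position"]+S@(np.array(q)/1e3)-S[:,2]*OFF for q in([-45,-16,5],[-45,16,5],[8,-14,39],[-8,-14,39],[8,14,39],[-8,14,39],[-32,0,5])]
p=pickle.load(open("top3.pkl","rb"));crop(p,208,210,60,80,8,"top3.png",proj(p,P))
E
```

```text
(no output)
```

View pics/top3.png

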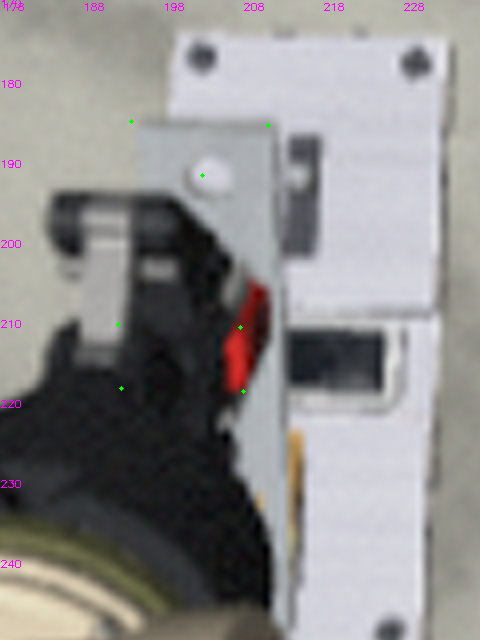

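Top view: the strap tail sits about 0.5–1 px right (jig +y) of the prediction. The dowel is at (213,193) in its slot and the brass head at about (213,234). I'll correct sideways and descend to just above the head.

carry_out --plan '[[[-0.008,0.014,0.0025],[0,0,0],0.01],[[-0.0085,0.0148,0],[0,0,0],0.01],[[-0.0085,0.0148,0],[0,0,0],0.01],[[-0.008,0.014,0],[0,0,0],0.01],[[-0.0045,0.008,0],[0,0,0],0.01],[[0,0,0],[0,0,0],0.01],[[0,0,0],[0,0,0],0.01]]'

```text
time_s: 8.48
position: [0.6021, 0.1551, 0.0894]
tool_rot: [[0.865, 0.501, 0.011], [-0.009, -0.005, 1.0], [0.501, -0.865, 0.0]]
ft_force: [0.1, 0.6, -1.9]
grip_width: 0.0151
```

```bash
cat > look.py <<'E'
from mv import *
import sys
n=sys.argv[1]
s=env.observe();print(s["time_s"],s["position"].round(4),s["ft_force"].round(2),s["wrist_torque"].round(2),s["grip_width"].round(4),injig(s))
T=s["tool_rot"];S=np.c_[-T[:,0],-T[:,2],-T[:,1]]
P=[s["position"]+S@(np.array(q)/1e3)-S[:,2]*OFF for q in([80,9,5],[80,-9,5],[89,16,5],[89,-16,5],[-45,-16,5],[-45,16,5],[50,9,5],[50,-9,5],[-32,0,5])]
p=env.get_image("side");pickle.dump(p,open(f"side{n}.pkl","wb"));crop(p,290,240,110,80,7,f"side{n}.png",proj(p,P) if len(sys.argv)<3 else None)
p=env.get_image("top");pickle.dump(p,open(f"top{n}.pkl","wb"));crop(p,212,210,60,80,7,f"top{n}.png",proj(p,P) if len(sys.argv)<3 else None)
E
python3 look.py 4
```

```text
Traceback (most recent call last):
  File "look.py", line 4, in <module>
    s=env.observe();print(s["time_s"],s["position"].round(4),s["ft_force"].round(2),s["wrist_torque"].round(2),s["grip_width"].round(4),injig(s))
                                                                                                               ^^^^^^^^^^^^^^^^^^^^^
AttributeError: 'float' object has no attribute 'round'
```

```bash
sed -i 's/s\["grip_width"\].round(4)/s["grip_width"]/' look.py; python3 look.py 4
```

```text
8.475 [0.6021 0.1551 0.0894] [ 0.05  0.63 -1.85] [0.   0.39 0.03] 0.015063352301108857 (array([84.27, -0.42, 26.87]), 'tilt', np.float64(30.06), 'yaw', np.float64(179.38))
```

View pics/side4.png

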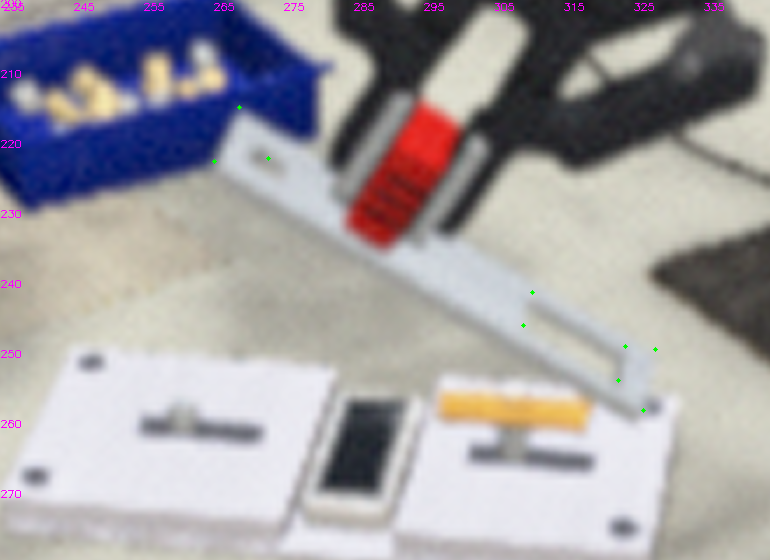

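View pics/top4.png

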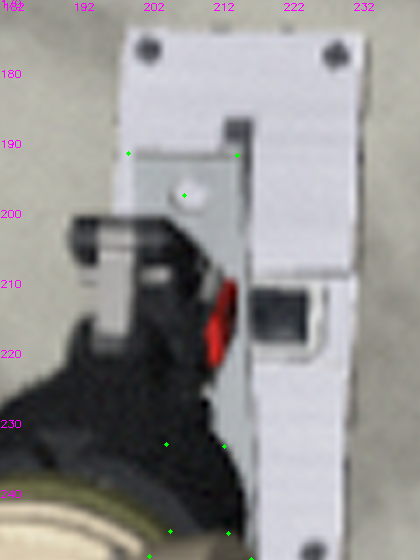

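The strap lines up with the stud, and the eye's inner end (620,355) is just past the head's end (588,415). I'll lower the tip past the head's end.

carry_out --plan '[[[-0.002,0.0035,0],[0,0,0],0.01],[[-0.002,0.0035,0],[0,0,0],0.01],[[-0.0015,0.0026,0],[0,0,0],0.01],[[-0.0015,0.0026,0],[0,0,0],0.01],[[-0.0015,0.0026,0],[0,0,0],0.01],[[-0.001,0.0017,0],[0,0,0],0.01],[[0,0,0],[0,0,0],0.01],[[0,0,0],[0,0,0],0.01]]'

```text
time_s: 9.57
position: [0.6017, 0.1553, 0.0698]
tool_rot: [[0.866, 0.5, 0.01], [-0.009, -0.005, 1.0], [0.5, -0.866, 0.0]]
ft_force: [0.2, 0.7, -1.4]
grip_width: 0.0154
```

```bash
python3 look.py 5 n
```

```text
9.575 [0.6017 0.1553 0.0698] [ 0.18  0.7  -1.45] [0.04 0.43 0.05] 0.015410612428835069 (array([84.65, -0.61,  7.34]), 'tilt', np.float64(30.01), 'yaw', np.float64(179.4))
```

View pics/side5.png

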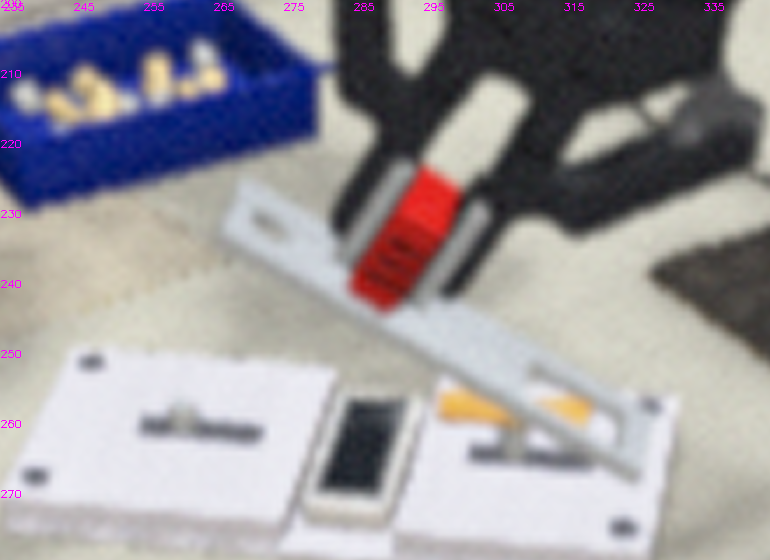

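The head's far end now shows through the eye at (315,258), and the tip bar is below head level. I'll draw back along jig −x, quickly at first and then feeling for contact.

carry_out --plan '[[[0.0021,0.0022,0],[0,0,0],0.01],[[0.0026,0.0015,0],[0,0,0],0.01],[[0.0026,0.0015,0],[0,0,0],0.01],[[0.0026,0.0015,0],[0,0,0],0.01],[[0.0026,0.0015,0],[0,0,0],0.01],[[0.0017,0.001,0],[0,0,0],0.01],[[0,0,0],[0,0,0],0.01],[[0,0,0],[0,0,0],0.01]]'

```text
time_s: 10.68
position: [0.6184, 0.1551, 0.0688]
tool_rot: [[0.866, 0.5, 0.011], [-0.009, -0.005, 1.0], [0.5, -0.866, 0.0]]
ft_force: [0.5, -0.5, -1.6]
grip_width: 0.0153
```

```bash
python3 look.py 6 n
```

```text
10.675 [0.6184 0.1551 0.0688] [ 0.55 -0.45 -1.63] [ 0.01  0.34 -0.02] 0.015281307461705427 (array([67.96, -0.58,  6.32]), 'tilt', np.float64(29.99), 'yaw', np.float64(179.4))
```

View pics/side6.png

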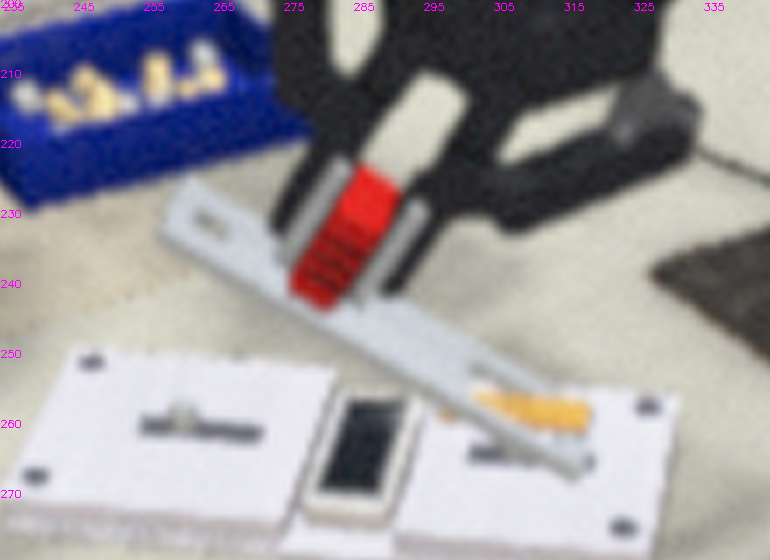

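The tip bar is under the brass head and no force has appeared yet. I'll continue gently.

carry_out --plan '[[[0.00087,0.0005,0],[0,0,0],0.01],[[0.00087,0.0005,0],[0,0,0],0.01],[[0.00087,0.0005,0],[0,0,0],0.01],[[0.00087,0.0005,0],[0,0,0],0.01],[[0,0,0],[0,0,0],0.01]]'

```text
time_s: 11.4
position: [0.6226, 0.1551, 0.0688]
tool_rot: [[0.866, 0.5, 0.01], [-0.009, -0.005, 1.0], [0.5, -0.866, -0.0]]
ft_force: [0.1, 0.4, -1.9]
grip_width: 0.015
```

carry_out --plan '[[[0.00043,0.00025,0],[0,0,0],0.01],[[0.00043,0.00025,0],[0,0,0],0.01],[[0,0,0],[0,0,0],0.01]]'

```text
time_s: 11.78
position: [0.6236, 0.1551, 0.0689]
tool_rot: [[0.866, 0.5, 0.01], [-0.009, -0.005, 1.0], [0.5, -0.866, -0.0]]
ft_force: [1.2, 0.2, -2.1]
grip_width: 0.0152
```

carry_out --plan '[[[0.00043,0.00025,0],[0,0,0],0.01],[[0.00043,0.00025,0],[0,0,0],0.01],[[0,0,0],[0,0,0],0.01]]'

```text
time_s: 12.15
position: [0.6246, 0.1551, 0.0688]
tool_rot: [[0.866, 0.5, 0.01], [-0.009, -0.005, 1.0], [0.5, -0.866, -0.0]]
ft_force: [-0.1, -0.3, -2.3]
grip_width: 0.0152
```

carry_out --plan '[[[0.00043,0.00025,0],[0,0,0],0.01],[[0,0,0],[0,0,0],0.01]]'

```text
time_s: 12.4
position: [0.6251, 0.155, 0.0689]
tool_rot: [[0.866, 0.5, 0.011], [-0.009, -0.005, 1.0], [0.5, -0.866, 0.0]]
ft_force: [-0.1, -0.2, -1.2]
grip_width: 0.0152
```

carry_out --plan '[[[0.00043,0.00025,0],[0,0,0],0.01],[[0,0,0],[0,0,0],0.01]]'

```text
time_s: 12.65
position: [0.6256, 0.1551, 0.0689]
tool_rot: [[0.866, 0.5, 0.01], [-0.009, -0.005, 1.0], [0.5, -0.866, 0.0]]
ft_force: [-0.2, 0.4, -2.1]
grip_width: 0.015
```

carry_out --plan '[[[0.00043,0.00025,0],[0,0,0],0.01],[[0,0,0],[0,0,0],0.01]]'

```text
time_s: 12.9
position: [0.626, 0.155, 0.0688]
tool_rot: [[0.866, 0.5, 0.01], [-0.009, -0.005, 1.0], [0.5, -0.866, -0.0]]
ft_force: [-1.0, -0.2, -2.0]
grip_width: 0.015
```

carry_out --plan '[[[0.00043,0.00025,0],[0,0,0],0.01],[[0,0,0],[0,0,0],0.01]]'

```text
time_s: 13.15
position: [0.6263, 0.1551, 0.0687]
tool_rot: [[0.866, 0.499, 0.01], [-0.009, -0.005, 1.0], [0.499, -0.866, -0.0]]
ft_force: [-2.0, 0.3, -2.1]
grip_width: 0.0152
```

carry_out --plan '[[[0.00026,0.00015,0],[0,0,0],0.01],[[0,0,0],[0,0,0],0.01]]'

```text
time_s: 13.4
position: [0.6265, 0.155, 0.0687]
tool_rot: [[0.866, 0.499, 0.01], [-0.009, -0.005, 1.0], [0.499, -0.866, -0.0]]
ft_force: [-2.7, 0.2, -1.0]
grip_width: 0.015
```

carry_out --plan '[[[0.00026,0.00015,0],[0,0,0],0.01],[[0,0,0],[0,0,0],0.01]]'

```text
time_s: 13.65
position: [0.6267, 0.1551, 0.0686]
tool_rot: [[0.867, 0.499, 0.01], [-0.009, -0.005, 1.0], [0.499, -0.867, -0.0]]
ft_force: [-3.9, 0.5, -0.9]
grip_width: 0.0153
```

```bash
python3 look.py 7 n
```

```text
13.65 [0.6267 0.1551 0.0686] [-3.95  0.54 -0.92] [ 0.04  1.29 -0.07] 0.015313252084485134 (array([59.7 , -0.6 ,  6.15]), 'tilt', np.float64(29.94), 'yaw', np.float64(179.4))
```

View pics/side7.png

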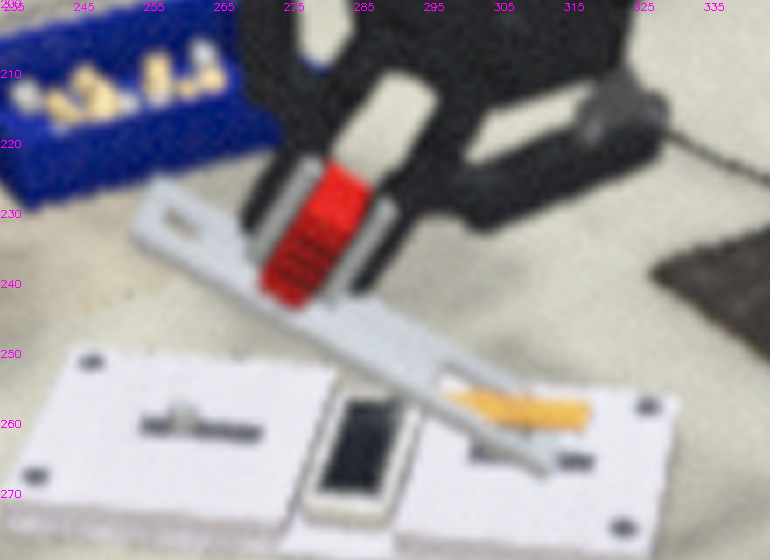

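View pics/top7.png

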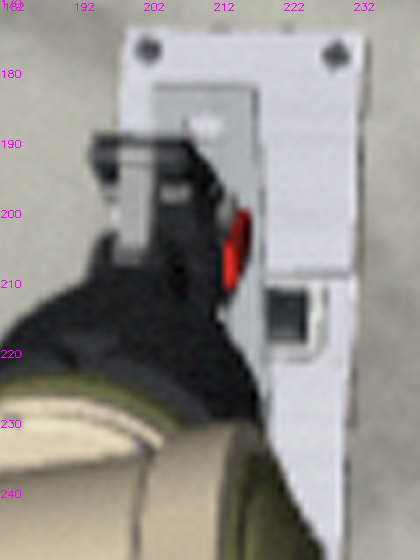

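Contact is felt: about −4 N along x, rising steadily over several 0.3–0.5 mm steps. That puts the neck at about jig x = 56.5 mm. Now I'll lower the tail, pivoting about the eye tip.

carry_out --plan '[[[0.0004,0.0042,0],[0,0,3],0.01],[[0.0004,0.0042,0],[0,0,3],0.01],[[0,0,0],[0,0,0],0.01]]'

```text
time_s: 14.12
position: [0.6316, 0.155, 0.0613]
tool_rot: [[0.914, 0.405, 0.011], [-0.01, -0.004, 1.0], [0.405, -0.914, -0.0]]
ft_force: [-5.5, 0.6, -0.7]
grip_width: 0.0149
```

```bash
python3 - <<'E'
from mv import *
s=env.observe();print(s["ft_force"],s["wrist_torque"],injig(s))
E
```

```text
[-5.46218187  0.60391285 -0.65881698] [0.05155815 1.34828778 0.00772845] (array([59.61, -0.58,  5.92]), 'tilt', np.float64(23.89), 'yaw', np.float64(179.39))
```

carry_out --plan '[[[0.0002,0.0041,0],[0,0,3],0.01],[[0.0002,0.0041,0],[0,0,3],0.01],[[0.0003,0.0042,0],[0,0,3],0.01],[[0,0,0],[0,0,0],0.01]]'

```text
time_s: 14.62
position: [0.6368, 0.1549, 0.05]
tool_rot: [[0.966, 0.258, 0.011], [-0.01, -0.003, 1.0], [0.258, -0.966, -0.0]]
ft_force: [-5.8, 0.2, -0.8]
grip_width: 0.0155
```

```bash
python3 - <<'E'
from mv import *
s=env.observe();print(s["ft_force"],s["wrist_torque"],injig(s))
E
```

```text
[-5.81596641  0.21560931 -0.81508884] [ 0.06535329  1.23584466 -0.01056468] (array([59.93, -0.57,  5.91]), 'tilt', np.float64(14.94), 'yaw', np.float64(179.39))
```

carry_out --plan '[[[0.0002,0.0041,0],[0,0,3],0.01],[[0.0002,0.0041,0],[0,0,3],0.01],[[0.0003,0.0042,0],[0,0,3],0.01],[[0,0,0],[0,0,0],0.01]]'

```text
time_s: 15.12
position: [0.6402, 0.1547, 0.0378]
tool_rot: [[0.994, 0.104, 0.011], [-0.011, -0.001, 1.0], [0.104, -0.995, -0.0]]
ft_force: [-5.2, -0.9, -2.9]
grip_width: 0.0149
```

```bash
python3 look.py 8 n; python3 - <<'E'
from mv import *
print(injig(env.observe(),(-32,0,0)))
E
```

```text
15.125 [0.6402 0.1547 0.0378] [-5.18 -0.94 -2.86] [-0.06  0.87 -0.  ] 0.014942681127295996 (array([60.32, -0.44,  5.75]), 'tilt', np.float64(5.99), 'yaw', np.float64(179.39))
(array([-50.94,  -0.51,  17.79]), 'tilt', np.float64(6.05), 'yaw', np.float64(179.41))
```

View pics/side8.png

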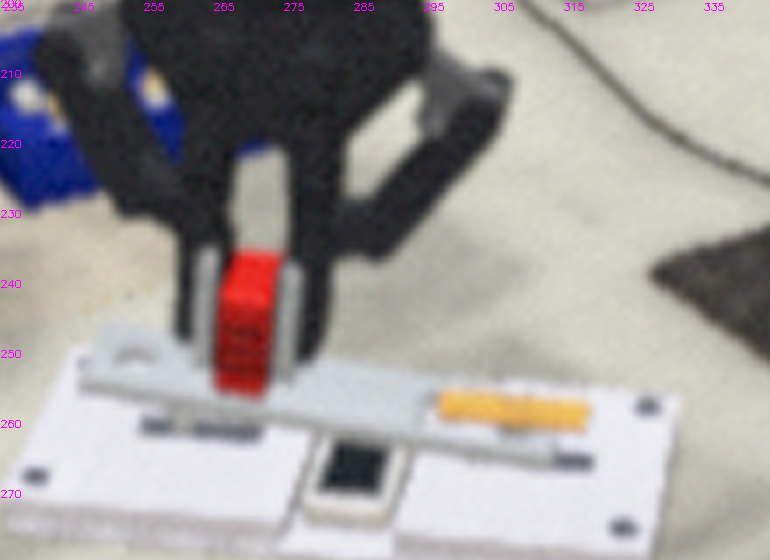

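View pics/top8.png

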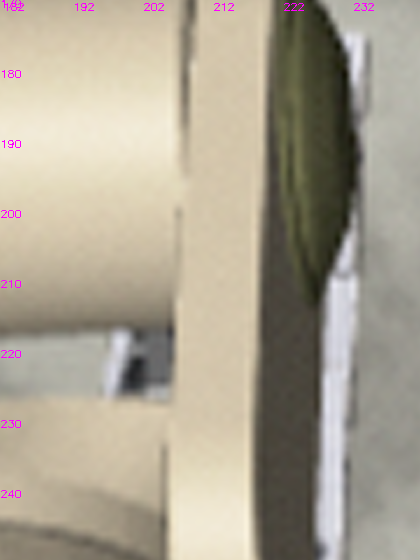

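The eye has closed round the head. The body end of the eye, at (294,257), has just cleared the head's end. I'll lower further so the plate passes under the head.

carry_out --plan '[[[0,0.0024,0],[0,0,1],0.01],[[0,0.0024,0],[0,0,1],0.01],[[-0.0002,0.0003,0],[0,0,0],0.01],[[0,0,0],[0,0,0],0.01]]'

```text
time_s: 15.72
position: [0.6407, 0.1549, 0.0335]
tool_rot: [[0.997, 0.07, 0.01], [-0.01, -0.001, 1.0], [0.07, -0.998, 0.0]]
ft_force: [-3.9, -0.0, -0.9]
grip_width: 0.015
```

```bash
python3 - <<'E'
from mv import *
s=env.observe();print(s["ft_force"],s["wrist_torque"],injig(s),injig(s,(50,0,5)))
E
```

```text
[-3.91114141 -0.03526059 -0.91132791] [0.02225883 0.69646007 0.00850548] (array([60.46, -0.63,  4.07]), 'tilt', np.float64(4.03), 'yaw', np.float64(179.4)) (array([30.89, -0.63, 11.17]), 'tilt', np.float64(4.03), 'yaw', np.float64(179.4))
```

carry_out --plan '[[[-0.0005,0.0,0],[0,0,0],0.01],[[0,0,0],[0,0,0],0.01]]'

```text
time_s: 15.98
position: [0.6405, 0.1549, 0.0337]
tool_rot: [[0.997, 0.071, 0.01], [-0.01, -0.001, 1.0], [0.071, -0.997, 0.0]]
ft_force: [-1.3, -0.4, -0.7]
grip_width: 0.0149
```

carry_out --plan '[[[-0.0005,0.0,0],[0,0,0],0.01],[[0,0,0],[0,0,0],0.01]]'

```text
time_s: 16.23
position: [0.6399, 0.1549, 0.0335]
tool_rot: [[0.997, 0.071, 0.01], [-0.01, -0.001, 1.0], [0.071, -0.997, 0.0]]
ft_force: [-0.3, 0.4, -1.0]
grip_width: 0.0153
```

carry_out --plan '[[[-0.0005,0.0,0],[0,0,0],0.01],[[0,0,0],[0,0,0],0.01]]'

```text
time_s: 16.48
position: [0.639, 0.1549, 0.0334]
tool_rot: [[0.997, 0.07, 0.01], [-0.01, -0.001, 1.0], [0.07, -0.998, 0.0]]
ft_force: [-0.3, -0.6, -1.3]
grip_width: 0.0152
```

carry_out --plan '[[[-0.001,0.0,0],[0,0,0],0.01],[[0,0,0],[0,0,0],0.01]]'

```text
time_s: 16.73
position: [0.6379, 0.1549, 0.0333]
tool_rot: [[0.998, 0.07, 0.01], [-0.01, -0.001, 1.0], [0.07, -0.998, -0.0]]
ft_force: [-0.6, 0.5, -1.2]
grip_width: 0.0152
```

```bash
python3 - <<'E'
from mv import *
s=env.observe();print(s["ft_force"],s["wrist_torque"],injig(s),injig(s,(50,0,5)))
E
```

```text
[-0.58137978  0.45303628 -1.17114598] [-4.17254601e-02  3.39859974e-02 -7.67368556e-07] (array([63.22, -0.6 ,  3.93]), 'tilt', np.float64(4.0), 'yaw', np.float64(179.4)) (array([33.64, -0.6 , 11.01]), 'tilt', np.float64(4.0), 'yaw', np.float64(179.4))
```

The force is released at eye-tip x ≈ 60.9 mm (neck ≈ 56.9 mm, against 57.3 mm from vision), so the target eye-tip position is about 74.4 mm. I'll slide on with the tail riding clear of the dowel.

carry_out --plan '[[[-0.002,0,0],[0,0,0],0.01],[[-0.002,-0.0001,0],[0,0,0],0.01],[[-0.002,-0.0001,0],[0,0,0],0.01],[[-0.002,-0.0001,0],[0,0,0],0.01],[[-0.002,-0.0001,0],[0,0,0],0.01],[[-0.0012,0,0],[0,0,0],0.01],[[0,0,0],[0,0,0],0.01],[[0,0,0],[0,0,0],0.01]]'

```text
time_s: 17.73
position: [0.6268, 0.155, 0.0329]
tool_rot: [[0.998, 0.07, 0.01], [-0.01, -0.001, 1.0], [0.07, -0.998, 0.0]]
ft_force: [0.4, 0.4, -0.7]
grip_width: 0.0152
```

```bash
python3 look.py 9 n; python3 - <<'E'
from mv import *
print(injig(env.observe(),(-32,0,0)))
E
```

```text
17.725 [0.6268 0.155  0.0329] [ 0.36  0.42 -0.71] [ 0.    0.02 -0.02] 0.015189070181386623 (array([74.28, -0.59,  3.55]), 'tilt', np.float64(4.01), 'yaw', np.float64(179.4))
(array([-37.43,  -0.59,  11.35]), 'tilt', np.float64(4.0), 'yaw', np.float64(179.4))
```

View pics/side9.png

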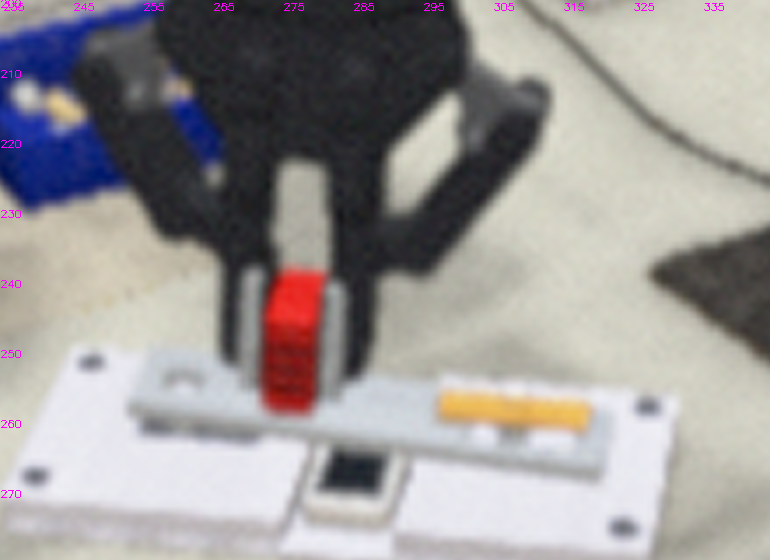

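carry_out --plan '[[[0.0001,0.0017,0],[0,0,1],0.01],[[0,0,0],[0,0,0],0.01],[[0.0001,0.0017,0],[0,0,1],0.01],[[0,0,0],[0,0,0],0.01]]'

```text
time_s: 18.32
position: [0.6274, 0.155, 0.0293]
tool_rot: [[0.999, 0.035, 0.011], [-0.011, -0.0, 1.0], [0.035, -0.999, -0.0]]
ft_force: [-0.9, -0.6, -2.3]
grip_width: 0.015
```

carry_out --plan '[[[0.0001,0.001,0],[0,0,0.5],0.01],[[0,0,0],[0,0,0],0.01]]'

```text
time_s: 18.58
position: [0.6274, 0.155, 0.0285]
tool_rot: [[1.0, 0.026, 0.01], [-0.01, -0.0, 1.0], [0.026, -1.0, -0.0]]
ft_force: [-0.0, -0.3, -1.6]
grip_width: 0.0151
```

```bash
python3 look.py 10 n; python3 - <<'E'
from mv import *
print(injig(env.observe(),(-32,0,0)))
E
```

```text
18.575 [0.6274 0.155  0.0285] [-0.03 -0.28 -1.57] [ 0.02 -0.02  0.04] 0.015072301290394817 (array([74.35, -0.57,  2.57]), 'tilt', np.float64(1.49), 'yaw', np.float64(179.4))
(array([-37.55,  -0.6 ,   5.54]), 'tilt', np.float64(1.5), 'yaw', np.float64(179.4))
```

View pics/side10.png

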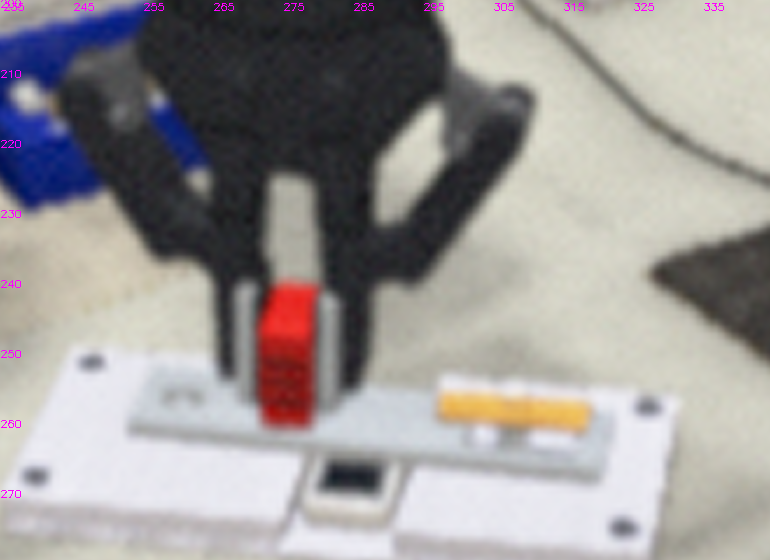

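The hole has dropped over the dowel with no side force (hole underside at 5.5 mm, dowel 9 mm tall). I'll finish lowering.

carry_out --plan '[[[0.0001,0.0015,0],[0,0,0.5],0.01],[[0,0.0014,0],[0,0,0.5],0.01],[[0,0.0012,0],[0,0,0.5],0.01],[[0,0,0],[0,0,0],0.01],[[0,0,0],[0,0,0],0.01]]'

```text
time_s: 19.3
position: [0.6275, 0.155, 0.0244]
tool_rot: [[1.0, 0.0, 0.01], [-0.01, 0.0, 1.0], [0.0, -1.0, 0.0]]
ft_force: [0.0, -0.2, -1.2]
grip_width: 0.0151
```

```bash
python3 - <<'E'
from mv import *
s=env.observe();print(s["ft_force"],s["wrist_torque"],injig(s),injig(s,(-32,0,0)))
E
```

```text
[ 0.02940171 -0.23793702 -1.15233426] [ 0.01074438 -0.03340735 -0.004165  ] (array([74.51, -0.6 ,  0.62]), 'tilt', np.float64(0.0), 'yaw', np.float64(179.4)) (array([-37.49,  -0.6 ,   0.63]), 'tilt', np.float64(0.0), 'yaw', np.float64(179.4))
```

carry_out --plan '[[[0,0.0004,0],[0,0,0],0.01],[[0,0,0],[0,0,0],0.01]]'

```text
time_s: 19.55
position: [0.6275, 0.155, 0.024]
tool_rot: [[1.0, -0.0, 0.01], [-0.01, -0.0, 1.0], [-0.0, -1.0, -0.0]]
ft_force: [-0.1, -0.1, -1.7]
grip_width: 0.0153
```

carry_out --plan '[[[0,0.0003,0],[0,0,0],0.01],[[0,0,0],[0,0,0],0.01]]'

```text
time_s: 19.8
position: [0.6275, 0.155, 0.0238]
tool_rot: [[1.0, 0.0, 0.01], [-0.01, -0.0, 1.0], [0.0, -1.0, -0.0]]
ft_force: [0.1, -0.3, -0.7]
grip_width: 0.0151
```

carry_out --plan '[[[0,0.0002,0],[0,0,0],0.01],[[0,0,0],[0,0,0],0.01]]'

```text
time_s: 20.05
position: [0.6275, 0.155, 0.0238]
tool_rot: [[1.0, 0.0, 0.01], [-0.01, -0.0, 1.0], [0.0, -1.0, -0.0]]
ft_force: [-1.5, -0.3, 2.2]
grip_width: 0.015
```

It has seated: z force rose about 3 N at deck level. Now I'll release with a narrow opening to keep clear of the stud head, and retreat straight up.

carry_out --plan '[[[0,0,0],[0,0,0],0.02],[[0,0,0],[0,0,0],0.026],[[0,0,0],[0,0,0],0.03],[[0,0,0],[0,0,0],0.03],[[0,0,0],[0,0,0],0.03]]'

```text
time_s: 20.68
position: [0.6275, 0.155, 0.0235]
tool_rot: [[1.0, -0.0, 0.011], [-0.011, -0.0, 1.0], [-0.0, -1.0, -0.0]]
ft_force: [0.1, -0.4, -0.1]
grip_width: 0.0303
```

```bash
python3 look.py 11 n
```

```text
20.675 [0.6275 0.155  0.0235] [ 0.14 -0.45 -0.11] [0.01 0.   0.02] 0.030292974894363632 (array([74.5 , -0.58, -0.3 ]), 'tilt', np.float64(-0.0), 'yaw', np.float64(179.4))
```

View pics/side11.png

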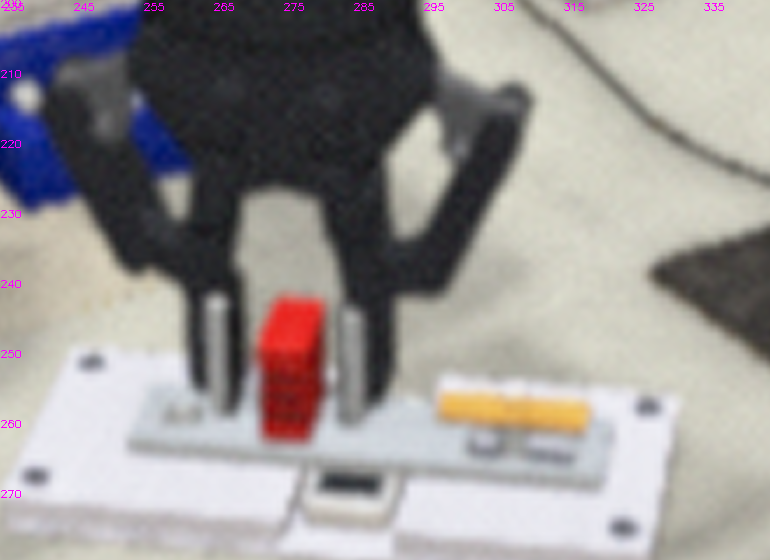

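The fingers are clear of the grip on both sides, and the strap lies flat with the dowel in its hole at (259,258). I'll lift away and then move aside so the top camera can see.

carry_out --plan '[[[0,-0.005,0],[0,0,0],0.03],[[0,-0.02,0],[0,0,0],0.03],[[0,-0.03,0],[0,0,0],0.03],[[0,-0.04,0],[0,0,0],0.03],[[0,-0.04,0],[0,0,0],0.03],[[-0.04,-0.02,0.03],[0,0,0],0.03],[[-0.04,0,0.04],[0,0,0],0.03],[[-0.03,0,0.04],[0,0,0],0.03]]'

```text
time_s: 21.78
position: [0.5172, 0.2671, 0.1795]
tool_rot: [[1.0, 0.001, 0.011], [-0.011, 0.0, 1.0], [0.001, -1.0, 0.0]]
ft_force: [0.4, -0.0, -0.4]
grip_width: 0.0297
```

carry_out --plan '[[[-0.02,0,0.045],[0,0,0],0.03],[[-0.02,0,0.045],[0,0,0],0.03],[[-0.02,0,0.045],[0,0,0],0.03],[[0,0,0],[0,0,0],0.03],[[0,0,0],[0,0,0],0.03]]'

```text
time_s: 22.4
position: [0.4601, 0.4015, 0.1787]
tool_rot: [[1.0, 0.0, 0.01], [-0.01, -0.0, 1.0], [0.0, -1.0, -0.0]]
ft_force: [0.4, -0.6, -0.1]
grip_width: 0.03
```

```bash
python3 look.py 12 n; python3 -c "
import pickle,cv2
cv2.imwrite('pics/top12f.png',pickle.load(open('top12.pkl','rb'))['image'][:,:,::-1])"
```

```text
22.4 [0.4601 0.4015 0.1787] [ 0.4  -0.58 -0.1 ] [-0.01 -0.01 -0.01] 0.02997323301903725 (array([ 244.43, -245.31,  154.91]), 'tilt', np.float64(0.02), 'yaw', np.float64(179.41))
```

View pics/side12.png

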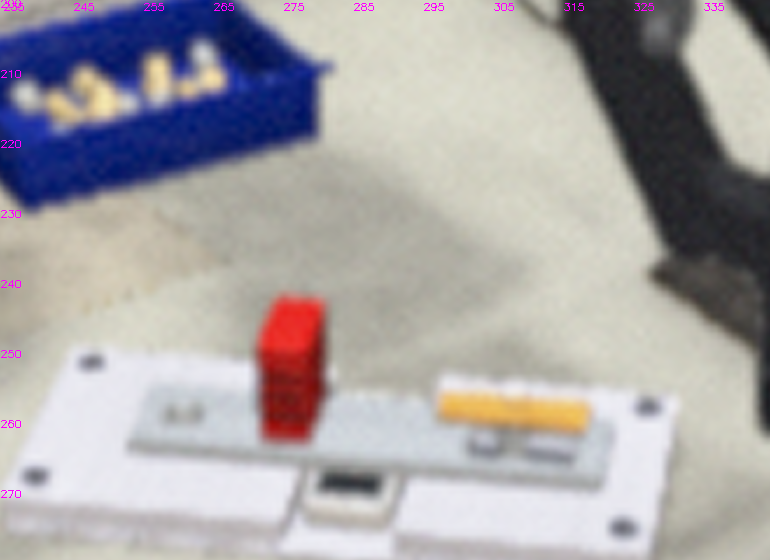

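View pics/top12.png

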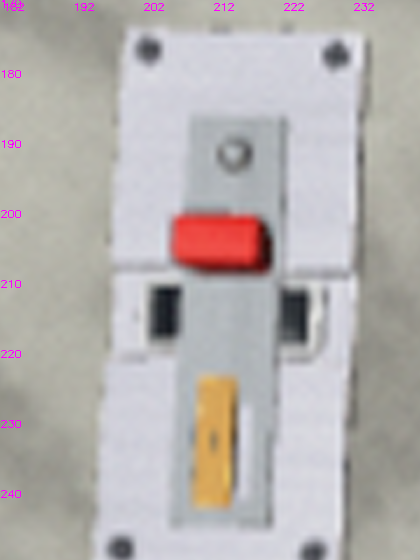

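View pics/top12f.png

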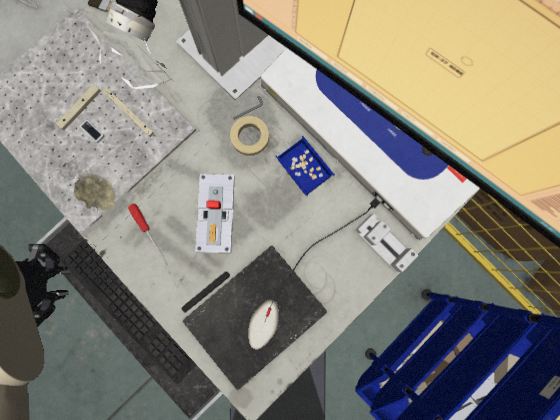

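The top view shows the dowel standing in the round hole at (213,191). The stud is in the eye with its head over the strap at (212,233), and the strap is flat and along the jig. The tray (304,165) and tape (249,135) have not moved. I'll hand in.

```bash
python3 -c "
from rig import env
print(env.close_job())"
```

```text
the job is handed in; nothing more can be done
None
```

The strap is locked on the jig and the job is handed in. It lies flat on the deck with the dowel in its round hole and the stud's neck in its eye, and the gripper has let go and moved clear.

- **Hooking:** I carried the strap 30° tail-high and brought the tip bar in under the brass head from the jig's end. I then drew it back until the neck stopped it.
- **Locking:** I lowered the tail about the eye tip and slid the strap on 13.5 mm. The hole dropped over the dowel with no noticeable side force.
- **Force:** The largest wrist force I read while the strap was on the jig was about 6 N, but I only read it at the end of each move. The reading at seating was about 2 N upward.
- **Final pictures:** The side and top views show the strap flat and lined up with the jig. The tray and tape roll are where they started. The arm had used about 22 s at the last reading.
- **Disagreements:** Touch put the neck about 0.4 mm from where the pictures did, well within the hole's clearance. The side camera's calibration disagreed with the top camera's by about 1.3 px in row, so I relied on the top camera for sideways position.

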